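Shut up the silver canteen for carrying

TASK

The silver is back in its wooden canteen and the canteen is about to be carried to the dining room, so shut it up, pushing with the fingertips, pinching and lifting nothing: push the drawer fully home, then push the lid over and ease it down until it is fully shut, without slamming it, so that its front flap traps the drawer. Last, push the knob of the little brass bolt sideways, as far as it goes, into the keeper on the canteen's left front post; leave the goblet, the candle jar and the corkscrew beside the canteen where they are.

Things in the scene. Friction and masses are not known exactly. Their poses are not given: they have to be found in the camera images.
- canteen: dark wooden flatware chest, 300 mm wide (y), 193 deep (x), 86 high to its rim (104 with the lid shut); fixed in place. Origin: underneath, on the worktop; z up, front towards -x, +y to the left of someone facing its front. Front posts, 38 mm wide, have their faces at x = -103 mm. The lid cannot shut on an open drawer (its flap lands on it); the bolt meets the keeper only with the lid shut
- drawer (a joint): how far the drawer is out, m: 0 = home, at most 0.11; it slides along the canteen's -x and stays where it is left (friction about 2 N)
- drawer_face (a point): middle of the outer face of the drawer front, 32 mm above the worktop; the front is 216 mm wide and reaches from 16 to 56 mm above the worktop. Flat but for two brass knobs, 13 mm across, 14 mm proud, 65 mm either side of the middle. Home, the face lies at x = -90 mm of the canteen, 13 mm behind the posts' faces
- lid (a joint): angle of the lid, rad: 0 = shut (level), growing as it opens, pi/2 = upright. A stiff hinge: the lid stays where it is left and does not drop; pushing its edge takes about 2 to 8 N
- hinge (a point): middle of the lid's hinge line, at x = +90 mm and z = 86 mm of the canteen; the line runs along the canteen's y
- lid_edge (a point): middle of the free edge of the lid, on its flat outer (upper) face: 193 mm from the hinge line along the lid, 18 mm (its thickness) outward. The lid is 300 mm wide. A flap, 220 mm wide and 10 thick, hangs from this edge; when shut it reaches down to 44 mm above the worktop, over the drawer front's top, its outer face flush with the posts at x = -103 mm
- bolt (a joint): travel of the brass bolt on the outer face of the lid's flap, m: 0 = drawn back, 0.028 = fully in the keeper; it slides along the canteen's +y and stays where it is left (friction about 1.2 N)
- bolt_knob (a point): point on the bolt's brass stalk (7 mm thick, 11 mm ball at its end), which stands out 32 mm from the flap's outer face; this point is 21 mm out. With the lid shut it is 72 mm above the worktop. On the side away from the keeper only a flat plate lies beside it; the bolt's rod (8 mm) and guide lie on the keeper's side
- keeper (a point): mouth of the brass keeper, 21 mm high and 17 mm proud, on the face of the canteen's left (+y) front post, 72 mm above the worktop
- goblet: clear stemmed goblet in front of the sink, 69 mm wide and 116 mm high, loose, to be left alone; origin at the centre of its foot
- candle: candle in a pale glass jar with a flat wooden lid, to the left of the canteen, 69 mm wide and 80 mm high, loose, to be left alone; origin at the centre of its underside
- corkscrew: waiter's corkscrew with a wooden body, 110 mm long (its y), 34 mm wide and 12 mm high, lying loose to the left of the canteen, to be left alone; origin under its middle

How it is judged:
By the outcome, as a careful person would: the job done as asked, in the order asked, and still so for the second after the job is handed in, with the robot touching nothing.
It also fails if it takes over 58 s, if anything falls off the work surface, if the arm or the gripper's body presses on something with over 40 N, if the wrist force passes 120 N, or if a joint passes its speed limit or range.

ROBOT

A 6-joint arm with a two-finger parallel gripper is mounted at the origin on a cart in front of the work surface, level with it; the furniture and walls round the work are solid. World frame = base frame: x ahead of the robot, y to its left, z up, the work surface at z = 0. Lengths are in mm, angles in rad, forces in N, time in s.
With the tool pointing down it reaches from about 350 to 725 mm from the base axis. Payload 6 kg.
Tool frame: the origin (TCP) lies at the very end of the fingers, on their centre line; the grasp point (between the pads) lies 19 mm behind it (env.tcp_to_grasp is the distance from the TCP to the grasp point, in mm); z points along the fingers, y is the line along which they close (so a half turn about z gives the same grasp; the last joint's range is limited). The gripper opens to 85 mm and grips with 20 to 120 N. Pads are 22 mm wide; open, the fingers measure 114 mm over their backs; the gripper's body (76 mm by 85 mm) begins 54 mm behind the grasp point. The pads swing forward as they close: fully open they stand 13 mm farther back than shut.
Start: joints at [-0.872, 0.04, 0.085, 0, -1.615, -0.334], TCP at [214.065, -560.491, 231.261] pointing down, gripper open.
Joint ranges: [-2.56, 2.56], [-1.29, 2.01], [-1.08, 1.49], [-3.29, 1.98], [-2.81, -0.18], [-2.99, 2.99]. Speed limits (rad/s): [2.57, 2.57, 3.01, 3.14, 3.14, 3.14].

INTERFACE

Orientations are given as a rotation vector (axis times angle).
In Python, from plant import telemetry, viewer, env gives the robot as it stands. The module is installed in compiled form; this text tells all that it offers.
- The arm moves only by the shell command python3 -m pendant 'ROWS' [FORCE]. ROWS is JSON, a list of rows, each a list of 5 numbers: the shift along the world's x, y, z in cm, then the turn about the world's z in degrees, then the closure, from -1 (fully open) to 1 (shut). In form: [[tx, ty, tz, twist, fingers], ...]. A call has 1 to 8 rows; each row shifts and turns the commanded pose from where the row before left it; what a row does not reach is not made up. A row lasts 1/8 s, in which the tool goes at most 62.5 mm and 10.7 degrees, less where a joint would pass 70% of its speed; a pose out of reach is approached as far as the arm can. A call with a gripper value outside its range is refused whole. The fingers move at their own pace and stop on an object; FORCE is the grip in N (left out, the last holds). Time passes only in rows, so rows that do not move let the fingers close. It gives the time, the measured TCP pose, the force, the opening and the grip force at its end, in the units of the state.
- telemetry.state(): the state, without advancing time (a new reading comes with each control period).
- viewer.get_image(name): name is "side" or "top" or "wrist"; returns the picture (384x512x3 uint8, red, green, blue); there is no depth.
- viewer.camera_params(name): a dict with "camera_matrix" (3x3 intrinsics, pixels), "k1" (the pictures are not rectified: a ray, as slopes to the right and down, at radius r is drawn at 1 + k1 r^2 times it, then the intrinsics apply), "R" (3x3) and "t" (3): a world point X has camera coordinates R X + t. Camera axes: x right, y down, z forward; pixel columns grow to the right and rows downward; lengths in mm; the calibration is good to about 2 mm. A picture is of the moment at which its call begins: read the wrist's pose just before it. camera_params takes no time and is no camera call; for the wrist camera it gives the pose at the moment of the call.
- env.sign_off(): hands the job in; it is judged then, once.
The state is a dict: "t": time; "joint_pos": joint angles; "qvel": joint speeds; "tau": joint torques, N m; "ee_pos": TCP position; "eef_rot": TCP orientation; "contact_force": force on the tool from outside, world axes, zero at the start; "torque": the same for the moment, N m; "grip_width": finger opening in mm; "gripper_force": force on a finger pad.
Only numpy, scipy, OpenCV 4.12 (cv2) and the standard library are available. Lean on these libraries where they do the work, as an engineer would, in place of code of your own. Each camera call takes 0.05 s, during which the arm holds its last target. There are 200 camera calls.

## Working session

There is one attempt and no reset: what is moved stays moved. The work goes in short steps, Python scripts to look and compute and a shell command to move; the robot and the scene stay as the last step left them, time stands still between calls to the robot, and variables do not carry over. Pictures are saved under pics/ and viewed, at most 10 in all, crops included, and the job is handed in when it is done.

```bash
mkdir -p pics
python3 - <<'E'
from plant import telemetry, viewer, env
import cv2,numpy as np
s=telemetry.state();print(s['t'],s['ee_pos'],s['eef_rot'])
for n in("side","top"):
    im=viewer.get_image(n);cv2.imwrite(f"pics/{n}0.png",im[:,:,::-1])
    p=viewer.camera_params(n);print(n,p)
a=cv2.imread("pics/side0.png")
b=cv2.imread("pics/top0.png")
cv2.imwrite("pics/s1.png",cv2.resize(a,(800,600),interpolation=cv2.INTER_CUBIC))
cv2.imwrite("pics/t1.png",cv2.resize(b,(800,600),interpolation=cv2.INTER_CUBIC))
E
```

```text
0.0 [ 213.99542179 -560.16645406  230.2750268 ] [ 5.69715303e-01 -3.08904150e+00 -2.75021790e-03]
side {'camera_matrix': array([[393.77234323,   0.        , 262.9533389 ],
       [  0.        , 393.77234323, 189.63770499],
       [  0.        ,   0.        ,   1.        ]]), 'k1': 0.014207795217959285, 'R': array([[-0.98736562, -0.15820768,  0.00891378],
       [-0.10578463,  0.61622473, -0.78043366],
       [ 0.11797771, -0.77151631, -0.62517505]]), 't': array([ 581.21666273,   34.75327003, 1210.73690199])}
top {'camera_matrix': array([[442.53915712,   0.        , 257.33260617],
       [  0.        , 442.53915712, 195.82119158],
       [  0.        ,   0.        ,   1.        ]]), 'k1': -0.12617081412015152, 'R': array([[-0.00815144, -0.99975745, -0.02045981],
       [-0.98778412,  0.01123452, -0.15542303],
       [ 0.15561519,  0.01894295, -0.98763611]]), 't': array([ 202.97925486,  565.00657051, 1155.10611032])}
```

View pics/s1.png

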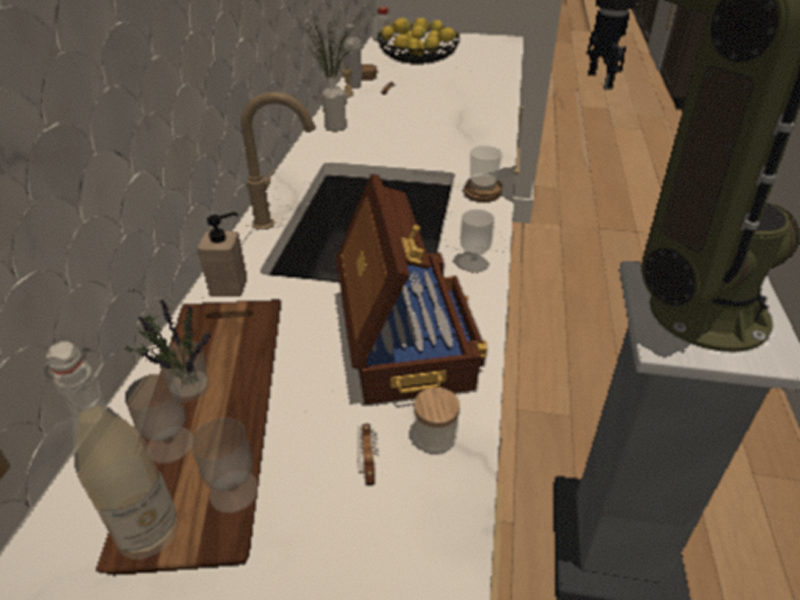

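View pics/t1.png

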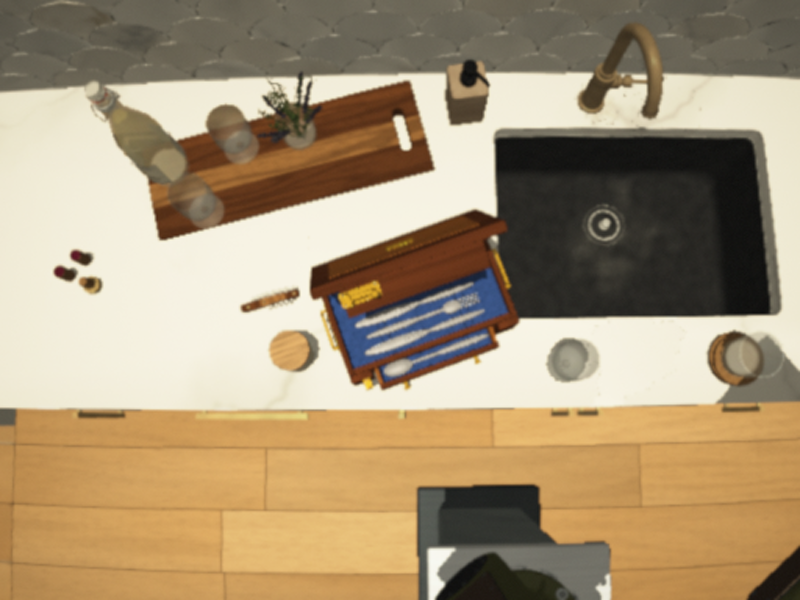

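The side view shows the canteen open, with the lid edge from about (375,180) to (405,270) and the bolt near (412,243). The top view has the canteen yawed roughly 17°, its left front post near (365,378) and the drawer front between (385,388) and (497,345). I'll zoom in to get exact pixels.

```bash
cat > h.py <<'E'
import numpy as np,cv2
from plant import telemetry, viewer, env
def ray(n,px,p=None):
    p=p or viewer.camera_params(n);K=p['camera_matrix']
    d=(np.array(px,float)-K[:2,2])/[K[0,0],K[1,1]];u=d.copy()
    for _ in range(30):u=d/(1+p['k1']*(u@u))
    R=p['R'];return -R.T@p['t'],R.T@np.array([*u,1])
def onz(n,px,z,p=None):
    c,d=ray(n,px,p);return c+d*(z-c[2])/d[2]
def two(p1,p2,n1="top",n2="side",q1=None,q2=None):
    c1,d1=ray(n1,p1,q1);c2,d2=ray(n2,p2,q2)
    s=np.linalg.lstsq(np.c_[d1,-d2],c2-c1,rcond=None)[0]
    a=c1+s[0]*d1;b=c2+s[1]*d2;return (a+b)/2,np.linalg.norm(a-b)
def proj(n,X,p=None):
    p=p or viewer.camera_params(n);c=p['R']@np.array(X,float)+p['t'];u=c[:2]/c[2]
    u=u*(1+p['k1']*(u@u));K=p['camera_matrix'];return u*[K[0,0],K[1,1]]+K[:2,2]
def crop(im,x0,y0,w,h,k,fn):
    c=cv2.resize(im[y0:y0+h,x0:x0+w],None,fx=k,fy=k,interpolation=cv2.INTER_CUBIC)
    for x in range(-(-x0//10)*10,x0+w,10):
        cv2.line(c,((x-x0)*k,0),((x-x0)*k,6),(0,255,0),1)
        if x%20==0:cv2.putText(c,str(x),((x-x0)*k,16),0,.35,(0,255,0),1)
    for y in range(-(-y0//10)*10,y0+h,10):
        cv2.line(c,(0,(y-y0)*k),(6,(y-y0)*k),(0,255,0),1)
        if y%20==0:cv2.putText(c,str(y),(8,(y-y0)*k+4),0,.35,(0,255,0),1)
    cv2.imwrite(fn,c)
E
python3 - <<'E'
from h import *
crop(cv2.imread("pics/top0.png"),190,125,150,130,5,"pics/tc.png")
crop(cv2.imread("pics/side0.png"),205,105,120,160,4,"pics/sc.png")
E
```

```text
(no output)
```

View pics/tc.png

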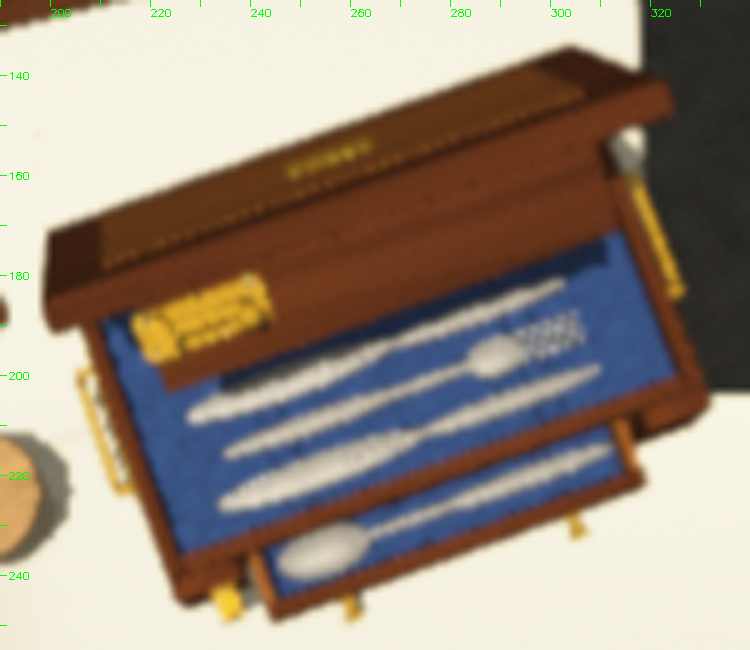

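View pics/sc.png

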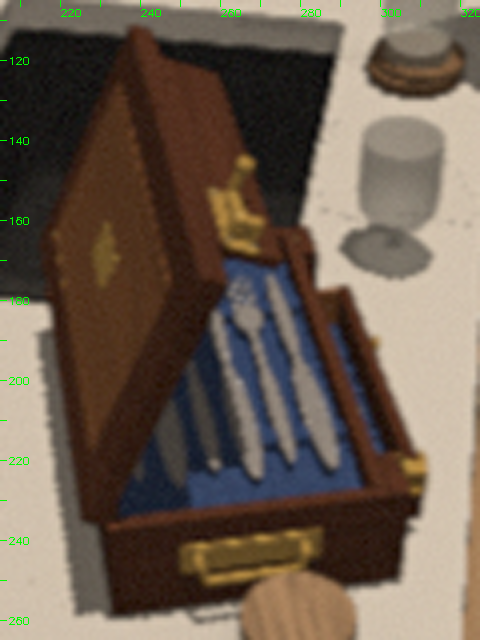

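The zoomed top view puts the front rim corners near (227,245) and (331.5,206), the drawer front's top corners at (245,248.5) and (319,221.5), and the lid's free-edge corners at about (199,185) and (324,141). In the side view the keeper is at (308,222), the bolt knob at (266,145) and the lid's left free corner near (256,178). Next I'll turn these into positions.

```bash
cat > m.py <<'E'
from h import *
np.set_printoptions(precision=1,suppress=True)
L=onz("top",(227,245),86);Rr=onz("top",(331.5,206),86)
v=L-Rr;print("rim",L,Rr,np.linalg.norm(v),np.degrees(np.arctan2(-v[0],v[1])))
a=onz("top",(245,248.6),56);b=onz("top",(319,221.4),56);w=a-b
print("drawer",a,b,np.linalg.norm(w),np.degrees(np.arctan2(-w[0],w[1])))
print("Lrear side",onz("side",(231.5,236),86),"Lfront side",onz("side",(309.5,226),86))
for n,t,s in(("free L out?",(199,186),(251,178)),("free L in?",(200,191),(261,176)),("free R",(324,142),(238,112)),("keeper",(235.5,245),(308,222)),("bolt",(241.5,182),(266,145))):
    print(n,*two(t,s))
print("goblet",onz("top",(365,230),58),onz("side",(303,166),0));print("candle",onz("top",(187,223),80),onz("side",(280,256),80))
print("corkscrew",onz("top",(173,192),10))
E
python3 m.py
```

```text
rim [432.8 276.3  86. ] [531.6   3.   86. ] 290.60651622384756 19.873007310434005
drawer [424.3 231.1  56. ] [494.5  33.3  56. ] 209.92473274384187 19.540192999662988
Lrear side [612.7 342.1  86. ] Lfront side [426.3 274.8  86. ]
free L out? [561.7 324.9 256.7] 7.810213044649591
free L in? [544.5 321.3 262.9] 1.3051268587706906
free R [654.3  41.3 263.9] 0.1087545452713331
keeper [431.9 254.6  80.4] 1.8369133164109344
bolt [553.9 227.  284.7] 12.690783536450821
goblet [469.7 -88.9  58. ] [ 467.  -107.6    0. ]
candle [491.4 382.4  80. ] [487.8 381.3  80. ]
corkscrew [586.3 436.4  10. ]
```

```bash
cat > fit.py <<'E'
from h import *
from scipy.optimize import least_squares
np.set_printoptions(precision=2,suppress=True)
P={n:viewer.camera_params(n) for n in("top","side")}
def W(q,c):
    cs,sn=np.cos(q[2]),np.sin(q[2]);return [q[0]+cs*c[0]-sn*c[1],q[1]+sn*c[0]+cs*c[1],c[2]]
def lid(q,r,o,y):
    a=q[4];return W(q,(90-r*np.cos(a)+o*np.sin(a),y,86+r*np.sin(a)+o*np.cos(a)))
obs=[("top",(227,245),lambda q:W(q,(-103,150,86))),("top",(331.5,206),lambda q:W(q,(-103,-150,86))),
("side",(231.5,236),lambda q:W(q,(90,150,86))),("side",(309.5,226),lambda q:W(q,(-103,150,86))),
("top",(245,248.6),lambda q:W(q,(-90-q[3],108,56))),("top",(319,221.4),lambda q:W(q,(-90-q[3],-108,56))),
("top",(199,186),lambda q:lid(q,193,18,150)),("top",(324,141.5),lambda q:lid(q,193,18,-150)),
("top",(200,191),lambda q:lid(q,193,0,150)),("side",(238,112),lambda q:lid(q,193,18,-150)),("side",(261,176),lambda q:lid(q,193,0,150)),("side",(251,178),lambda q:lid(q,193,18,150))]
f=lambda q:np.concatenate([proj(n,F(q),P[n])-u for n,u,F in obs])
r=least_squares(f,[579,174,.345,37,1.2],loss="soft_l1",x_scale=[10,10,.05,10,.1])
q=r.x
if __name__=="__main__":
    print(q,np.degrees(q[[2,4]]));print(f(q).reshape(-1,2))
    for n,c in(("drawer pre",(-90-q[3]-45,0,30)),("drawer home",(-101,0,30))):print(n,np.array(W(q,c)))
E
python3 fit.py
```

```text
[578.12 173.66   0.33  35.7    1.17] [19.11 66.76]
[[-2.08  0.43]
 [ 1.83  0.6 ]
 [-0.79  0.74]
 [-2.33  1.63]
 [-1.3   0.11]
 [ 1.05 -0.1 ]
 [-1.24 -1.1 ]
 [ 0.1  -1.01]
 [ 0.56  1.33]
 [-0.67 -2.09]
 [ 0.91 -0.49]
 [ 3.44 -4.37]]
drawer pre [416.83 117.77  30.  ]
drawer home [482.68 140.59  30.  ]
```

```bash
python3 -m pendant '[[3.4,5.2,0,0,1],[3.4,5.2,0,0,1],[3.4,5.2,0,0,1],[3.4,5.2,0,0,1],[3.4,5.2,0,0,1],[3.4,5.2,0,0,1],[0,6,0,0,1],[0,6,0,0,1]]' 30
```

```text
t: 1.1
ee_pos: [417.8, -126.6, 230.6]
eef_rot: [0.569, -3.089, -0.001]
contact_force: [0.5, -0.3, -0.1]
grip_width: -0.1
gripper_force: 0.0
```

```bash
python3 -m pendant '[[-0.3,6,0,-1.5,1],[-0.3,6,0,0,1],[-0.3,6,-2,0,1],[-0.3,6,-3,0,1],[0,0,-5,0,1],[0,0,-5,0,1],[0,0,-4.7,0,1],[0,0,0,0,1]]'
```

```text
t: 2.1
ee_pos: [403.9, 105.0, 33.2]
eef_rot: [0.528, -3.09, 0.005]
contact_force: [0.4, -0.2, 1.6]
grip_width: 0.3
gripper_force: 0.0
```

Run:
```python
from fit import *
im=viewer.get_image("side")[:,:,::-1];s=telemetry.state();print(s['t'],s['ee_pos'],s['eef_rot'])
c,sn=np.cos(q[2]),np.sin(q[2]);d=np.array(s['ee_pos'][:2])-q[:2];print("canteen",c*d[0]+sn*d[1],-sn*d[0]+c*d[1])
crop(im.copy(),205,105,150,150,4,"pics/s2.png")
```

```text
2.15 [405.86 105.9   36.39] [ 0.53 -3.09  0.  ]
canteen -184.95025382053714 -7.616328481057785
```

View pics/s2.png

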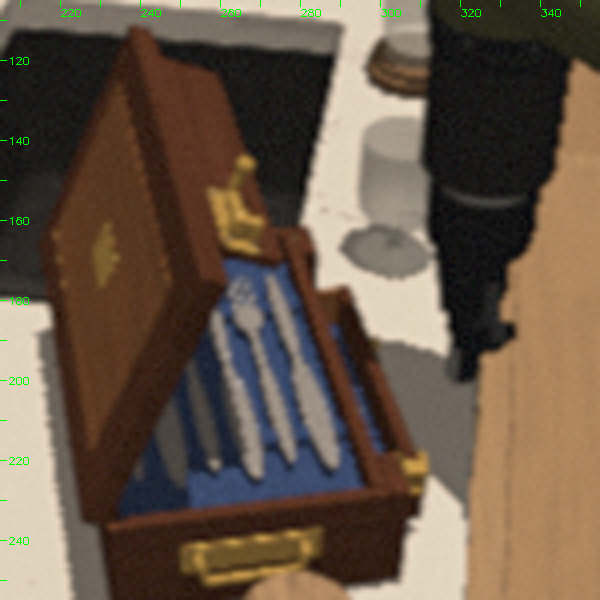

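The closed fingertips are in front of the drawer front, with the tip at about (318,200). I'll push the drawer along the canteen's +x.

```bash
python3 -m pendant '[[1.9,0.65,0,0,1],[1.9,0.65,0,0,1],[0.95,0.33,0,0,1],[0.95,0.33,0,0,1],[0.95,0.33,0,0,1],[0.95,0.33,0,0,1]]'; python3 -m pendant '[[0.38,0.13,0,0,1],[0.19,0.07,0,0,1]]';  python3 -m pendant '[[0.19,0.07,0,0,1],[0,0,0,0,1]]'
```

```text
t: 2.9
ee_pos: [482.8, 133.0, 36.9]
eef_rot: [-0.529, 3.097, 0.0]
contact_force: [-1.3, -1.3, 1.6]
grip_width: 0.0
gripper_force: 1.2
t: 3.15
ee_pos: [484.0, 132.5, 34.9]
eef_rot: [0.526, -3.085, 0.006]
contact_force: [-25.7, -7.6, 9.7]
grip_width: 0.3
gripper_force: 0.0
t: 3.4
ee_pos: [484.0, 132.0, 33.5]
eef_rot: [0.525, -3.081, 0.008]
contact_force: [-25.2, -9.3, 6.4]
grip_width: -0.1
gripper_force: 0.0
```

The drawer is home: it took 25 N, about 2 mm from where the geometry predicted. I'll back off, rise and cross over the lid.

```bash
python3 -m pendant '[[-2.5,-0.9,0,0,1],[-2.5,-0.9,0,0,1],[0,0,6,0,1],[0,0,6,0,1],[0,0,6,0,1],[0,0,6,0,1],[0,0,4.5,0,1],[0,0,0,0,1]]'; python3 -m pendant '[[4,1.4,0,0,1],[4,1.4,0,0,1],[4,1.4,0,0,1],[4,1.4,0,0,1],[4,1.4,0,0,1],[3,1,0,0,1],[0,0,0,0,1]]'
```

```text
t: 4.4
ee_pos: [441.2, 117.9, 325.7]
eef_rot: [-0.528, 3.09, 0.004]
contact_force: [-0.0, 0.1, -0.4]
grip_width: 0.1
gripper_force: 0.0
t: 5.28
ee_pos: [671.4, 198.3, 316.5]
eef_rot: [0.528, -3.091, 0.002]
contact_force: [0.4, -0.1, -1.2]
grip_width: 0.3
gripper_force: 0.0
```

```bash
python3 -m pendant '[[0,0,-3,0,1],[0,0,-3.2,0,1],[-1.5,-0.5,0,0,1],[-1.5,-0.5,0,0,1],[-0.5,-0.17,0,0,1],[0,0,0,0,1]]';python3 -m pendant '[[-0.5,-0.17,0,0,1],[-0.3,-0.1,0,0,1],[0,0,0,0,1]]'
```

```text
t: 6.02
ee_pos: [634.7, 185.7, 260.1]
eef_rot: [-0.529, 3.096, 0.001]
contact_force: [0.7, -1.1, -0.5]
grip_width: -0.1
gripper_force: 0.0
t: 6.4
ee_pos: [626.9, 183.1, 259.7]
eef_rot: [-0.529, 3.097, 0.0]
contact_force: [0.1, -0.2, 0.1]
grip_width: -0.4
gripper_force: 0.0
```

```bash
python3 -m pendant '[[-0.2,-0.07,-0.6,0,1],[-0.5,-0.17,-0.2,0,1],[-0.5,-0.17,-0.2,0,1],[0,0,0,0,1]]';python3 -m pendant '[[-0.5,-0.17,-0.2,0,1],[-0.5,-0.17,-0.2,0,1],[0,0,0,0,1]]'
```

```text
t: 6.9
ee_pos: [614.4, 178.8, 249.3]
eef_rot: [0.529, -3.096, -0.0]
contact_force: [1.3, 0.1, 0.4]
grip_width: -0.3
gripper_force: 0.4
t: 7.28
ee_pos: [604.2, 175.4, 245.5]
eef_rot: [0.529, -3.096, 0.0]
contact_force: [1.5, 0.7, 0.4]
grip_width: -0.1
gripper_force: 0.1
```

```bash
python3 -m pendant '[[-0.91,-0.32,-0.53,0,1],[-0.91,-0.32,-0.53,0,1],[-1.0,-0.35,-0.8,0,1],[-1.0,-0.35,-0.8,0,1],[0,0,0,0,1]]';python3 - <<'E'
from fit import *
im=viewer.get_image("side")[:,:,::-1]
crop(im.copy(),205,105,150,150,4,"pics/s3.png")
E
```

```text
t: 7.9
ee_pos: [565.9, 161.9, 218.8]
eef_rot: [0.529, -3.095, 0.0]
contact_force: [0.9, 0.7, -0.2]
grip_width: 0.2
gripper_force: 0.0
```

View pics/s3.png

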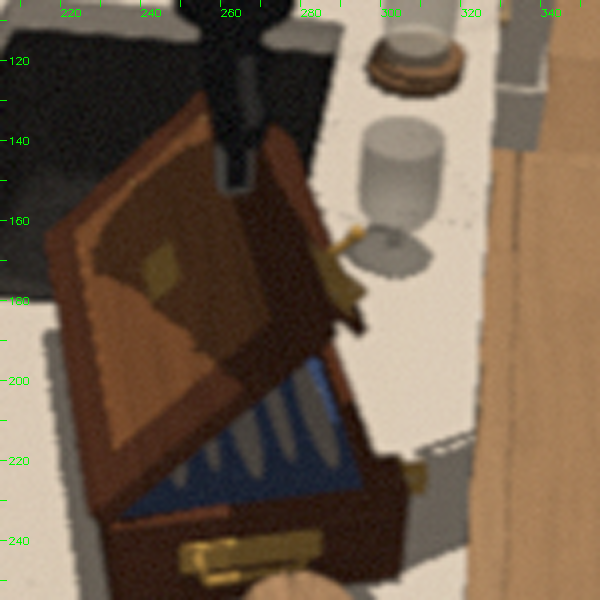

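The lid is following the fingertip, which sits on its outer face at about (265,152). I'll continue along the arc.

```bash
python3 -m pendant '[[-0.87,-0.3,-0.95,0,1],[-0.87,-0.3,-0.95,0,1],[-0.73,-0.25,-1.07,0,1],[-0.73,-0.25,-1.07,0,1],[-0.57,-0.2,-1.18,0,1],[-0.57,-0.2,-1.18,0,1],[0,0,0,0,1]]';python3 -m pendant '[[-0.27,-0.09,-0.84,0,1],[-0.27,-0.09,-0.84,0,1],[-0.27,-0.09,-0.84,0,1],[0,0,0,0,1]]'
```

```text
t: 8.82
ee_pos: [522.5, 147.0, 153.5]
eef_rot: [0.529, -3.094, 0.0]
contact_force: [1.3, -0.5, -0.4]
grip_width: 0.3
gripper_force: 0.0
t: 9.32
ee_pos: [514.6, 144.3, 128.6]
eef_rot: [0.529, -3.095, 0.0]
contact_force: [-0.4, 0.2, 0.9]
grip_width: 0.4
gripper_force: 0.0
```

```bash
python3 -m pendant '[[-0.08,-0.03,-0.4,0,1],[-0.08,-0.03,-0.4,0,1],[-0.08,-0.03,-0.4,0,1],[-0.08,-0.03,-0.4,0,1],[-0.08,-0.03,-0.3,0,1],[0,0,-0.2,0,1],[0,0,0,0,1]]';python3 -m pendant '[[0,0,-0.15,0,1],[0,0,-0.15,0,1],[0,0,0,0,1]]'
```

```text
t: 10.2
ee_pos: [511.0, 142.9, 108.4]
eef_rot: [0.529, -3.096, 0.0]
contact_force: [-0.1, 0.3, 0.2]
grip_width: 0.0
gripper_force: 0.0
t: 10.58
ee_pos: [511.1, 142.9, 105.5]
eef_rot: [0.529, -3.096, -0.0]
contact_force: [0.2, 0.2, -0.4]
grip_width: 0.0
gripper_force: 0.0
```

```bash
python3 -m pendant '[[0,0,-0.12,0,1],[0,0,-0.12,0,1],[0,0,0,0,1]]';python3 -m pendant '[[0,0,-0.12,0,1],[0,0,-0.1,0,1],[0,0,0,0,1]]';python3 - <<'E'
from fit import *
im=viewer.get_image("side")[:,:,::-1]
crop(im.copy(),205,125,150,140,4,"pics/s4.png")
E
```

```text
t: 10.95
ee_pos: [511.2, 142.9, 104.1]
eef_rot: [-0.53, 3.096, -0.0]
contact_force: [-3.7, -0.2, 4.1]
grip_width: -0.1
gripper_force: 2.4
t: 11.32
ee_pos: [511.3, 142.9, 104.0]
eef_rot: [-0.53, 3.095, -0.0]
contact_force: [-9.5, -1.4, 15.2]
grip_width: -0.0
gripper_force: 7.4
```

View pics/s4.png

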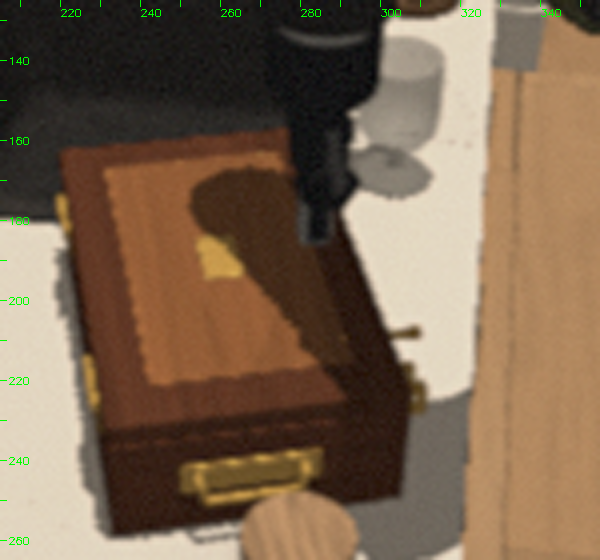

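The lid is shut: it stops solidly at z=104 mm. In the side view the bolt stalk and ball are at about (301–309,208). I'll press lightly once more, lift, move to the front right and measure the knob.

```bash
python3 -m pendant '[[0,0,-0.1,0,1],[0,0,0,0,1]]'; python3 -m pendant '[[0,0,1,0,1],[0,0,5,0,1],[-1.8,-3.5,0.5,0,1],[-1.8,-3.4,0,0,1],[0,0,0,0,1]]';python3 - <<'E'
from fit import *
for n,b in(("side",(270,170,80,80)),("top",(205,190,100,80))):
    im=viewer.get_image(n)[:,:,::-1].copy();cv2.imwrite(f"pics/{n}5.png",im);crop(im,*b,5,f"pics/{n}5c.png")
a=cv2.imread("pics/side5c.png");b=cv2.imread("pics/top5c.png");h=max(a.shape[0],b.shape[0])
o=np.zeros((h,800,3),np.uint8);o[:a.shape[0],:300]=a[:,:300];o[:b.shape[0],300:]=b;cv2.imwrite("pics/both5.png",o)
E
```

```text
t: 11.62
ee_pos: [511.3, 142.9, 104.0]
eef_rot: [-0.53, 3.095, -0.0]
contact_force: [-13.2, -1.5, 18.6]
grip_width: 0.0
gripper_force: 9.6
t: 12.25
ee_pos: [474.9, 72.7, 165.7]
eef_rot: [-0.526, 3.096, 0.001]
contact_force: [-0.3, 0.9, 0.8]
grip_width: 0.1
gripper_force: 0.0
```

View pics/both5.png

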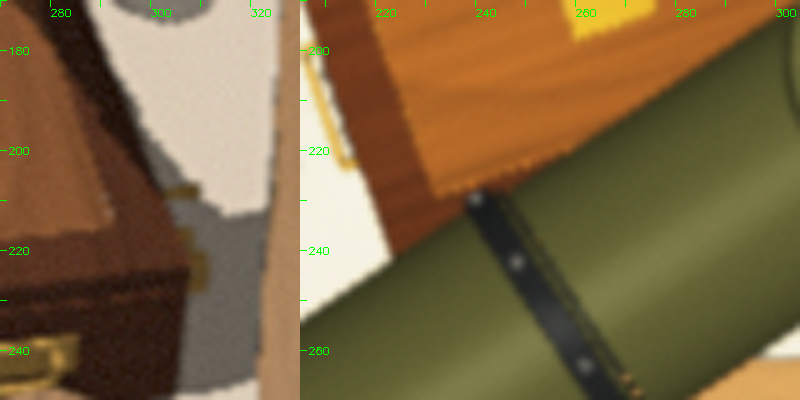

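The arm hides the knob from the top camera, but the side view has the ball at about (307,208) and the keeper at (305–311,216–228).

Run:
```python
from fit import *
def C(X):
    c,s=np.cos(q[2]),np.sin(q[2]);d=X[:2]-q[:2];return np.array([c*d[0]+s*d[1],-s*d[0]+c*d[1],X[2]])
for u in((303,208),(307.5,208)):
    X=onz("side",u,72);print(u,X,C(X))
print("keeper",C(onz("side",(308,222),72)))
# lid-open view: knob tip seen in the side view at (266,145); bolt knob tip with lid at q[4]: plane of ball centre at r=193+10+... 
s=telemetry.state();print(C(np.array(s['ee_pos'])))
for y in (40,55,70,85): print(y,proj("side",W(q,(-130,y,72)),P["side"]))
print(np.array(W(q,(-124,0,60))))
```

```text
(303, 208) [448.24 192.69  72.  ] [-116.48   60.51   72.  ]
(307.5, 208) [436.18 190.63  72.  ] [-128.56   62.51   72.  ]
keeper [-115.44  116.25   72.  ]
[-129.73  -60.54  165.17]
40 [305.88 202.62]
55 [307.29 206.15]
70 [308.74 209.75]
85 [310.22 213.43]
[460.95 133.06  60.  ]
```

```bash
python3 -m pendant '[[0.4,0.13,-4,0,1],[0,0,-4,0,1],[0,0,-2.5,0,1],[0,0,0,0,1],[-1,2.83,0,0,1],[-1,2.83,0,0,1],[-0.75,2.17,0,0,1],[0,0,0,0,1]]';python3 -m pendant '[[-0.2,0.57,0,0,1],[-0.13,0.38,0,0,1],[-0.13,0.38,0,0,1],[0,0,0,0,1]]'
```

```text
t: 13.35
ee_pos: [452.2, 155.4, 61.8]
eef_rot: [-0.533, 3.094, 0.001]
contact_force: [0.3, -0.8, 0.4]
grip_width: -0.2
gripper_force: 0.0
t: 13.85
ee_pos: [447.1, 166.9, 60.2]
eef_rot: [0.529, -3.097, -0.0]
contact_force: [-1.2, 0.4, 0.3]
grip_width: 0.0
gripper_force: 0.0
```

```bash
python3 -m pendant '[[-0.13,0.38,0,0,1],[-0.13,0.38,0,0,1],[-0.13,0.38,0,0,1],[-0.13,0.38,0,0,1],[0,0,0,0,1]]';python3 -m pendant '[[-0.13,0.38,0,0,1],[-0.13,0.38,0,0,1],[-0.13,0.38,0,0,1],[0,0,0,0,1]]';python3 -m pendant '[[-0.13,0.38,0,0,1],[-0.07,0.19,0,0,1],[0,0,0,0,1]]'
```

```text
t: 14.48
ee_pos: [441.8, 182.3, 60.2]
eef_rot: [0.53, -3.096, -0.0]
contact_force: [0.4, -0.7, -0.0]
grip_width: 0.0
gripper_force: 0.1
t: 14.98
ee_pos: [437.9, 193.9, 60.2]
eef_rot: [0.53, -3.096, -0.001]
contact_force: [-0.1, -0.9, -0.5]
grip_width: 0.2
gripper_force: 0.1
t: 15.35
ee_pos: [435.9, 199.4, 60.2]
eef_rot: [0.53, -3.097, -0.0]
contact_force: [-0.6, -0.2, -0.3]
grip_width: 0.2
gripper_force: 0.2
```

```bash
python3 -m pendant '[[-0.07,0.19,0,0,1],[-0.07,0.19,0,0,1],[0,0,0,0,1]]';python3 -m pendant '[[-0.07,0.19,0,0,1],[0,0,0,0,1]]'
python3 - <<'E'
from fit import *
im=viewer.get_image("side")[:,:,::-1].copy();crop(im,260,160,100,90,6,"pics/s6.png")
E
```

```text
t: 15.72
ee_pos: [435.3, 201.0, 60.4]
eef_rot: [-0.528, 3.097, -0.007]
contact_force: [4.9, -8.6, 0.2]
grip_width: -0.0
gripper_force: 5.0
t: 15.98
ee_pos: [435.1, 201.5, 60.4]
eef_rot: [-0.527, 3.097, -0.011]
contact_force: [7.6, -13.5, -1.2]
grip_width: 0.2
gripper_force: 7.8
```

View pics/s6.png

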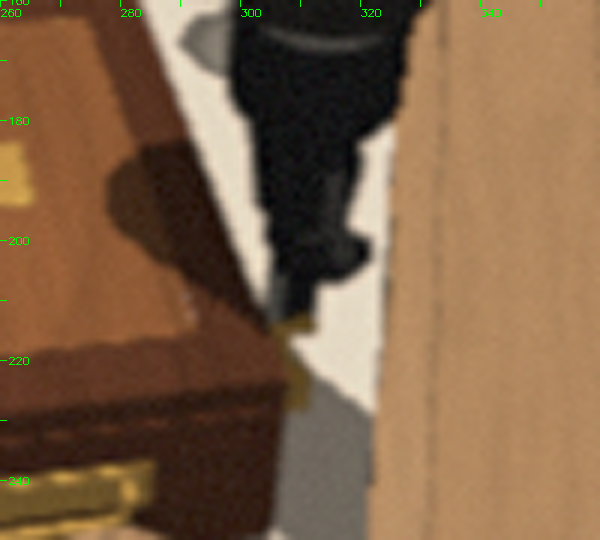

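The knob is now at about (309,214), or y≈88–90 on the canteen, which is its 28 mm of travel, and it has a firm stop. I'll press once more, then withdraw.

```bash
python3 -m pendant '[[-0.07,0.19,0,0,1],[-0.03,0.1,0,0,1],[0,0,0,0,1]]'; python3 -m pendant '[[0.5,-1.4,0,0,1],[1,-2.8,0,0,1],[-2.5,-0.9,0,0,1],[0,0,6,0,1],[0,0,6,0,1],[0,-6,6,0,1],[0,-6,0,0,1],[0,-6,0,0,1]]'; python3 -m pendant '[[0,-6,0,0,1],[0,-6,0,0,1],[0,-6,0,0,1],[0,-6,0,0,1],[0,0,0,0,1]]'
python3 - <<'E'
from fit import *
for n,b in(("side",(205,125,125,120)),("top",(205,165,130,100))):
    im=viewer.get_image(n)[:,:,::-1].copy();crop(im,*b,4 if n=="top" else 3,f"pics/{n}7c.png")
a=cv2.imread("pics/side7c.png")[:,100:375];b=cv2.imread("pics/top7c.png")
o=np.zeros((400,800,3),np.uint8);o[:a.shape[0],:275]=a;o[:400,275:795]=b;cv2.imwrite("pics/both7.png",o)
E
```

```text
t: 16.4
ee_pos: [434.8, 202.3, 60.5]
eef_rot: [-0.526, 3.097, -0.017]
contact_force: [12.6, -21.5, -1.7]
grip_width: -0.1
gripper_force: 12.2
t: 17.4
ee_pos: [423.0, -8.2, 225.3]
eef_rot: [-0.532, 3.094, 0.003]
contact_force: [1.3, -0.0, 0.9]
grip_width: -0.3
gripper_force: 0.0
t: 18.02
ee_pos: [422.1, -250.6, 223.6]
eef_rot: [0.52, -3.097, -0.001]
contact_force: [0.3, -0.1, -0.1]
grip_width: -0.0
gripper_force: 0.0
```

View pics/both7.png

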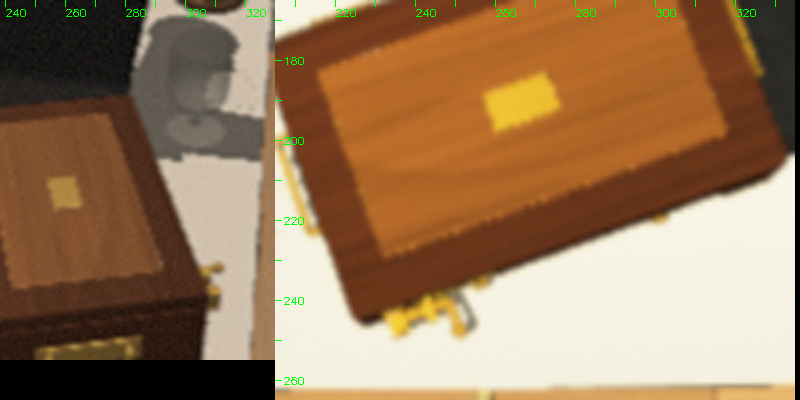

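The top view shows the lid shut flush and the bolt rod in the keeper, with the knob at (251,245) and the keeper at (235,245). Only the drawer's knob tips show, and the goblet hasn't moved.

```bash
python3 -c "
from plant import env;print(env.sign_off())"
```

```text
the job is handed in; nothing more can be done
None
```

The drawer is home, the lid was eased fully shut over it and the bolt is pushed to its stop in the keeper; the goblet, candle jar and corkscrew were not touched, and I handed the job in at about 18 s (no verdict came back).

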